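Open the tray carrier's gate and hold it wide

TASK

Open the wooden tray carrier so that a colleague can draw out its trays: lift the lid off by its knob and set it gently, flat and knob up, on the open bench clear of the carrier. Then squeeze the safety bolt (the pair of grips nearer the hinge) fully back, squeeze the spring latch (the pair at the gate's free end) and swing the gate past its half-open detent until it stands wide, at least 70 degrees open. It springs back if let go, so finish while still holding it there with the fingers, and leave the other things on the bench alone.

Things in the scene. Friction and masses are not known exactly. Their poses are not given: they have to be found in the camera images.
- carrier: Wooden tray carrier, fixed: 150 deep (x), 250 wide (y), walls 12 thick, 152 high, open top. Origin: centre of its underside, on the bench. The gate closes its -x side, hinge at the +y end. The -x side looks to world -y, turned up to 0.5 rad towards +x; the hinge end is nearer the robot. The bench at y below -0.22, x below 0.60 is free for the lid.
- lid: Loose wooden lid, 200 (x) x 262 (y), 0.2 to 0.45 kg, board 6 thick; two battens and a lip along its -x edge hang 14 below the board. Origin: centre of the lid at the lower edge of the battens, 20 below its top face (at bench height when it lies on the bench). On the carrier its axes are nearly the carrier's, origin 138 up; its front overhang covers both catches. Lift it straight up.
- lid_knob (a point): Centre of the head of the lid's round wooden knob: head 29 across, 18 high; this point is 22 above the lid's top face and 42 above the lid's origin, knob top 34 above the top face. Axes as the lid's.
- gate_hinge (a point): Vertical hinge axis of the gate at bench height (carrier frame: x -80, y +136). Its axes turn with the gate: when shut they are the carrier's, and the gate always reaches from here along its own -y. Opening turns it clockwise seen from above.
- gate (a joint): Opening angle of the barred aluminium gate, rad: 0 shut, stop at 1.75. Top rail 108 high, gate 6 thick, free end 246 from the hinge. A spring shuts it (0.11 N m shut, 0.36 at 1.4 rad). A roller detent resists from 0.38 to 0.65 rad (up to about 0.5 N m more); let go beyond it, the gate falls back to about 0.9 rad and rests there, too narrow for the trays.
- bolt (a joint): Travel of the safety bolt, m: 0 to 0.002 shot, 0.012 fully back; frees the gate at about 0.010. A stiff slide (5 N) that stays where it is put. Squeezing its sliding grip against the grip fixed to the gate draws it back.
- bolt_grip (a point): Squeeze point of the safety bolt, on the gate (axes the gate's), 130 above the bench, midway between the squeezed grips. Two upright dark steel plates, 8 thick (y), 22 wide (x), from the rail (108) to 147 above the bench. Outer faces: fixed grip 14 to the hinge side (+y); sliding grip 26 to the free side (-y) when shot, 14 when back. Fingers close along y and stay above 110.
- latch (a joint): Travel of the spring latch, m: 0 shot, 0.012 fully squeezed; frees the gate at about 0.010 and springs out again when let go (6 N at the start, 12 N squeezed). Its squeezed grips are also the handle by which the gate is swung.
- latch_grip (a point): Squeeze point of the spring latch: like bolt_grip, with grips of the same shape, size, height and spacing, but 86 farther from the hinge, at the gate's free end: 199 from the hinge axis along the gate's -y and 16 out along its -x.
- ball_vise: Engraver's ball vise, 3 kg, 108 across, 124 high, origin under its centre; to be left alone.
- oil_bottle: Small oil bottle, 34 across, 75 high, origin under its centre; to be left alone.
- tape_roll: Roll of paper tape lying flat, 80 across, 19 high, origin under its centre; to be left alone.

How it is judged:
On the way, in this order (a step that is already met when the one before it is completed fails the run):
1. the lid is held clear above the carrier (height (world z) of lid above 0.155 m and contact force between lid and the fingers above 0.5 N and contact force between lid and carrier below 0.1 N), for 0.1 s.
2. the lid lies flat on the bench, knob up, let go and clear of the carrier (height (world z) of lid below 0.006 m and angle between lid's own z axis and vertical below 0.06 rad and contact force between lid and the fingers below 0.05 N and contact force between lid and carrier below 0.05 N and linear speed of lid below 0.03 m/s), for 0.2 s.
3. the safety bolt is squeezed fully back while the gate is shut (value of joint bolt above 0.0105 m and value of joint gate below 0.1 rad), for 0.1 s.
4. the spring latch is squeezed with the bolt still back (value of joint latch above 0.01 m and value of joint bolt above 0.0095 m and contact force between latch and the fingers above 1 N and value of joint gate below 0.15 rad), for 0.1 s.
5. the gate is swung past its detent (value of joint gate above 0.92 rad), for 0.05 s.
At the end, for the whole second after the job is handed in: The gate is at least 1.15 rad open and still, held by the fingers (over 1 N on the gate or its grips), not propped by the lid; the safety bolt is still back (over 9.5 mm); the lid lies flat (within 0.06 rad), knob up, at rest on the bench, touching neither carrier nor fingers (all of step 2 and value of joint gate above 1.15 rad and velocity of joint gate between -0.1 and 0.1 rad/s and contact force between gate and the fingers above 1 N and contact force between gate and lid below 0.1 N and value of joint bolt above 0.0095 m); the arm keeps its last pose, push and grip.
It fails at once if the lid is dropped (moving at more than 0.5 m/s with no finger on it) (linear speed of lid above 0.5 m/s and contact force between lid and the fingers below 0.05 N).
It fails at once if the ball vise is moved by more than 20 mm (distance of ball_vise from where it was at the start of the episode above 0.02 m).
It fails at once if the oil bottle is moved by more than 20 mm (distance of oil_bottle from where it was at the start of the episode above 0.02 m).
It fails at once if the tape roll is moved by more than 20 mm (distance of tape_roll from where it was at the start of the episode above 0.02 m).
It also fails if it takes over 56 s, if anything falls off the work surface, if the arm or the gripper's body presses on something with over 40 N, if the wrist force passes 120 N, or if a joint passes its speed limit or range.

ROBOT

A 6-joint arm with a two-finger parallel gripper is mounted at the origin on the work surface. World frame = base frame: x ahead of the robot, y to its left, z up, the work surface at z = 0. Lengths are in m, angles in rad, forces in N, time in s.
With the tool pointing down it reaches from about 0.275 to 0.85 m from the base axis. Payload 19 kg.
Tool frame: the origin (TCP) lies midway between the tips of the shut fingers; the grasp point (between the pads) lies 19 mm behind it (manip.grasp_offset is the distance from the TCP to the grasp point, in m); z points along the fingers, x is the direction in which the jaws open and shut, and the axes are right-handed (so a half turn about z gives the same grasp; the last joint's range is limited). The gripper opens to 85 mm and grips with 20 to 120 N. Pads are 22 mm wide; open, the fingers measure 114 mm over their backs; the gripper's body (76 mm by 85 mm) begins 54 mm behind the grasp point. The pads swing forward as they close: fully open they stand 13 mm farther back than shut.
Start: joints at [-1.368, 0.15, 1.437, -0, 1.554, -0.134], TCP at [0.19, -0.543, 0.231] pointing down, gripper open.
Joint ranges: [-2.8, 2.8], [-0.68, 2.1], [0.12, 2.68], [-1.39, 4.53], [0.16, 2.79], [-2.81, 2.81]. Speed limits (rad/s): [1.89, 1.89, 2.22, 3.01, 3.01, 3.01].

INTERFACE

Orientations are given as a unit quaternion [w, x, y, z].
In Python, from rig import status, imaging, ticket, manip gives the robot as it stands. The module is installed in compiled form; this text tells all that it offers.
- The arm moves only by the tool drive_tool, never from a script. Its argument "steps" is a list of rows, each a list of 3 entries, a list of its own where there are three numbers: the finger opening in m, from 0 to 0.0854, then the shift along the tool's x, y, z in m, then the turn, a rotation vector about the tool's x, y, z in degrees. In form: [[claw, [x, y, z], [wx, wy, wz]], ...]. A call has 1 to 12 rows; each row shifts and turns the commanded pose from where the row before left it, along the tool's axes as they then stand; what a row does not reach is not made up. A row lasts 1/12 s, in which the tool goes at most 41.7 mm and 7.16 degrees, less where a joint would pass 70% of its speed; a pose out of reach is approached as far as the arm can. A call with a gripper value outside its range is refused whole. The fingers move at their own pace and stop on an object; "force" is the grip in N (left out, the last holds). Time passes only in rows, so rows that do not move let the fingers close. It gives the time, the measured TCP pose, the force and the opening at its end, in the units of the state.
- status.get_state(): the state, without advancing time (a new reading comes with each control period).
- imaging.read_camera(name): name is "scene" or "side" or "wrist"; returns the picture (384x512x3 uint8, blue, green, red); there is no depth.
- imaging.camera_params(name): a dict with "fx", "fy", "cx", "cy" (pixels), "position" and "orientation" of the camera in the world. Camera axes: x right, y up, looking along -z (the intrinsics and any distortion apply to the point x, -y, -z); pixel columns grow to the right and rows downward; lengths in m; the calibration is good to about 2 mm. A picture is of the moment at which its call begins: read the wrist's pose just before it. camera_params takes no time and is no camera call; for the wrist camera it gives the pose at the moment of the call.
- ticket.close_job(): hands the job in, once; it reports no verdict.
The state is a dict: "time": time; "joint_positions": joint angles; "qd": joint speeds; "joint_efforts": joint torques, N m; "position": TCP position; "tcp_rot": TCP orientation; "wrist_force": force on the tool from outside, world axes, zero at the start; "ft_torque": the same for the moment, N m; "opening": opening from 0.0 (shut) to 1.0 (fully open).
Only numpy, scipy, OpenCV 4.12 (cv2) and the standard library are available. Lean on these libraries where they do the work, as an engineer would, in place of code of your own. Each camera call takes 0.05 s, during which the arm holds its last target.

## Working session

There is one attempt and no reset: what is moved stays moved. The work goes in short steps, Python scripts to look and compute and a tool call to move; the robot and the scene stay as the last step left them, time stands still between calls to the robot, and variables do not carry over. Pictures are saved under pics/ and viewed, and the job is handed in when it is done.

Besides the shell and the picture viewer there is one more tool, called after ">>>" as a command line: name --argument value ..., lists and objects as JSON in quotes. drive_tool: Moves the arm, as the interface text tells. Its arguments: {"type":"object","properties":{"steps":{"type":"array"},"force":{"type":"number"}},"required":["steps"]}

```bash
mkdir -p pics; cat > h.py <<'E'
import numpy as np, cv2
from scipy.spatial.transform import Rotation as R
from rig import status, imaging, ticket, manip
def Rq(q): return R.from_quat([q[1],q[2],q[3],q[0]])
def ray(p,u,v):
    d=np.array([(u-p['cx'])/p['fx'],-(v-p['cy'])/p['fy'],-1.0])
    return np.array(p['position']),Rq(p['orientation']).apply(d)
def plane(p,u,v,z):
    o,d=ray(p,u,v); return o+d*(z-o[2])/d[2]
def tri(obs):
    A=np.zeros((3,3));b=np.zeros(3)
    for p,u,v in obs:
        o,d=ray(p,u,v);d=d/np.linalg.norm(d);M=np.eye(3)-np.outer(d,d);A+=M;b+=M@o
    x=np.linalg.solve(A,b)
    return x,[np.linalg.norm((np.eye(3)-np.outer(d/np.linalg.norm(d),d/np.linalg.norm(d)))@(x-o)) for o,d in [ray(*k) for k in obs]]
def proj(p,X):
    c=Rq(p['orientation']).inv().apply(np.array(X)-p['position'])
    return p['cx']+p['fx']*c[0]/-c[2], p['cy']-p['fy']*c[1]/-c[2]
def shot(name,fn):
    p=imaging.camera_params(name);im=imaging.read_camera(name);cv2.imwrite('pics/'+fn+'.png',im)
    import pickle;pickle.dump(p,open('pics/'+fn+'.pkl','wb'));return p,im
def load(fn):
    import pickle;return pickle.load(open('pics/'+fn+'.pkl','rb'))
E
python3 - <<'E'
from h import *
for n in ['scene','side','wrist']:
    p,im=shot(n,n+'0');print(n,p)
s=status.get_state();print(s, manip.grasp_offset)
E
```

```text
scene {'fx': 446.2820799743959, 'fy': 446.2820799743959, 'cx': 261.308510976461, 'cy': 198.61601552725668, 'position': array([ 1.09712416, -0.59807027,  0.86675755]), 'orientation': array([0.86911966, 0.34992521, 0.13987236, 0.32034214])}
side {'fx': 471.656919406673, 'fy': 471.656919406673, 'cx': 254.42633714811967, 'cy': 197.991341214301, 'position': array([0.00113963, 0.68833266, 0.84754785]), 'orientation': array([-0.30132056, -0.15278115,  0.42781315,  0.83835538])}
wrist {'fx': 302.37226133857376, 'fy': 302.37226133857376, 'cx': 254.22997827489093, 'cy': 188.34572191909373, 'position': array([ 0.26070552, -0.51769294,  0.37247339]), 'orientation': array([ 0.80664369, -0.12087952,  0.08694124, -0.57197493])}
{'time': 0.15, 'joint_positions': array([-1.36800084e+00,  1.50853039e-01,  1.43786306e+00,  3.13013193e-06,
        1.55377583e+00, -1.34026499e-01]), 'qd': array([-0.00022855, -0.00402156, -0.00317161,  0.00067371,  0.00139434,
       -0.00132792]), 'joint_efforts': array([ 2.61009562e-03, -7.13382554e+01, -5.71039259e+01, -2.06728714e-04,
        7.28801679e-03, -2.07558685e-05]), 'position': array([ 0.18996219, -0.54252159,  0.23083481]), 'tcp_rot': array([-3.07969703e-04,  8.15625223e-01, -5.78580412e-01, -3.27618387e-04]), 'wrist_force': array([ 0.57302485, -0.02475883, -0.73591948]), 'ft_torque': array([ 0.05064293, -0.03366104,  0.05098567]), 'opening': 0.9934441658863788} 0.0187
```

View pics/scene0.png

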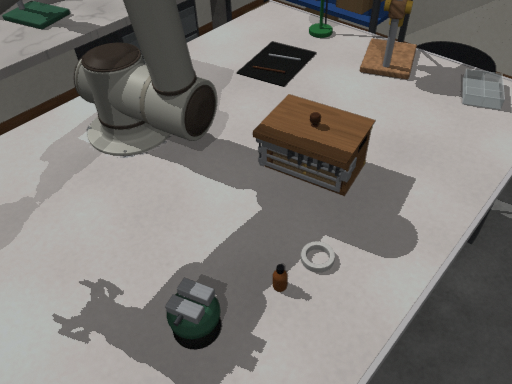

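View pics/side0.png

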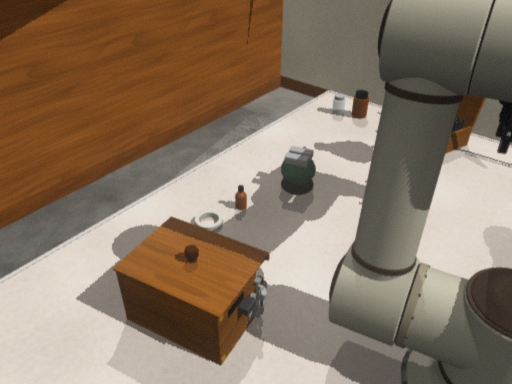

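View pics/wrist0.png

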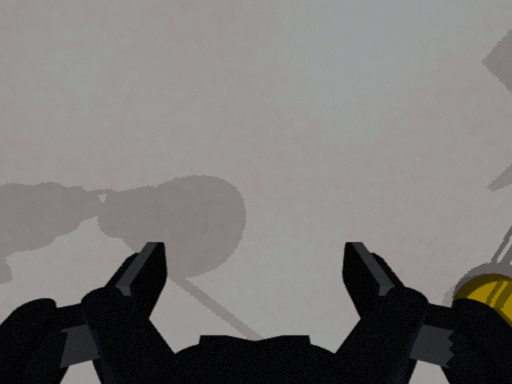

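```bash
python3 - <<'E'
from h import *
a=cv2.imread('pics/scene0.png')[90:200,240:390];b=cv2.imread('pics/side0.png')[210:360,105:285]
cv2.imwrite('pics/z1.png',cv2.resize(a,(750,550),interpolation=cv2.INTER_CUBIC))
cv2.imwrite('pics/z2.png',cv2.resize(b,(720,600),interpolation=cv2.INTER_CUBIC))
E
```

```text
(no output)
```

View pics/z1.png

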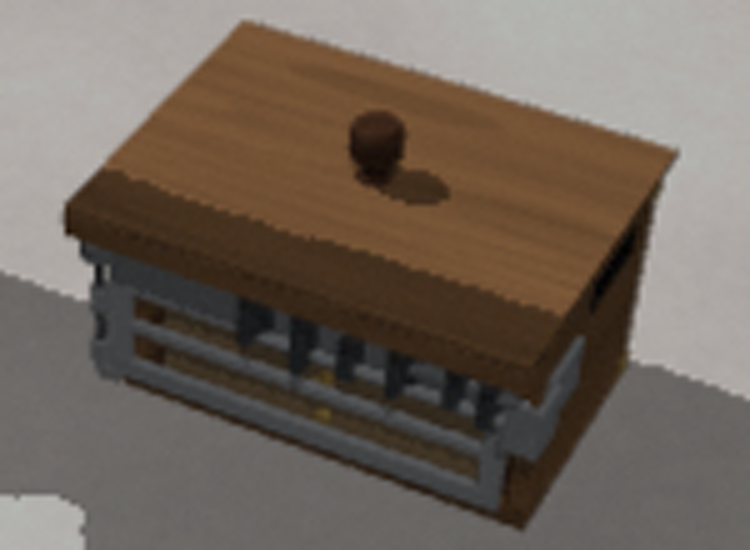

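View pics/z2.png

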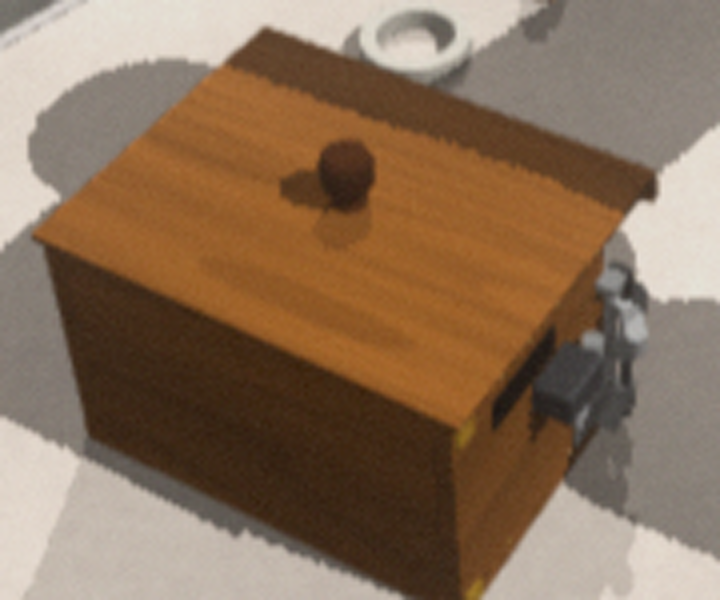

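```bash
python3 - <<'E'
from h import *
S=load('scene0');D=load('side0')
a={'hf':(70,205),'hb':(244,20),'fb':(678,152),'ff':(537,365),'knob':(377,140)}
b={'hf':(655,172),'hb':(455,428),'fb':(38,237),'ff':(265,28),'knob':(347,172)}
P={}
for k in a:
    x,r=tri([(S,240+(a[k][0]-2)/5,90+(a[k][1]-2)/5),(D,105+(b[k][0]-1.5)/4,210+(b[k][1]-1.5)/4)]);P[k]=x;print(k,x.round(4),np.round(r,4))
c=np.mean([P[k] for k in ['hf','hb','fb','ff']],0)
y=(P['hf']+P['hb']-P['ff']-P['fb'])/2;x=(P['hb']+P['fb']-P['hf']-P['ff'])/2
print(c,y,np.linalg.norm(y),x,np.linalg.norm(x),np.degrees(np.arctan2(y[1],y[0])),np.degrees(np.arctan2(-x[0],x[1])))
for n,z,u,v in [('vise',.0,193,335),('bottle',0,280,287),('tape',.019,318,256)]: print(n,plane(S,u,v,z))
for n,z,u,v in [('vise',.0,298,187),('bottle',0,241,207),('tape',.019,208,221)]: print(n,plane(D,u,v,z))
E
```

```text
hf [0.4556 0.0895 0.1575] [0.001 0.001]
hb [0.4184 0.2844 0.1576] [0.0004 0.0004]
fb [0.6736 0.3303 0.1558] [0.0021 0.0021]
ff [0.7117 0.1375 0.1569] [0.0016 0.0016]
knob [0.5634 0.2107 0.1803] [0.0004 0.0004]
[0.56481281 0.21040712 0.15695084] [-0.2555866  -0.04698139  0.00120262] 0.2598715249863413 [-0.03767838  0.19379841 -0.00047782] 0.1974277369820589 -169.58428533571447 11.002218753905769
vise [ 0.68287451 -0.36378891  0.        ]
bottle [ 7.47590014e-01 -1.54884757e-01  1.11022302e-16]
tape [ 0.76948033 -0.0409107   0.019     ]
vise [ 0.67442981 -0.34757124  0.        ]
bottle [ 0.7446782  -0.15321041  0.        ]
tape [ 0.75669029 -0.02611491  0.019     ]
```

>>> drive_tool --steps '[[0.085, [0, 0, 0], [0, 0, -6.8]], [0.085, [0, 0, 0], [0, 0, -6.8]], [0.085, [0, 0, 0], [0, 0, -6.8]], [0.085, [0, 0, 0], [0, 0, -6.8]], [0.085, [0, 0, 0], [0, 0, -6.8]], [0.085, [0, 0, 0], [0, 0, -6.8]], [0.085, [0, 0, 0], [0, 0, -6.8]], [0.085, [0, 0, 0], [0, 0, -6.8]], [0.085, [0, 0, 0], [0, 0, -6.8]], [0.085, [0, 0, 0], [0, 0, -6.8]], [0.085, [0, 0, 0], [0, 0, -6.8]], [0.085, [0, 0, 0], [0, 0, -6.6]]]' --force 40

```text
time: 1.15
position: [0.19, -0.5426, 0.231]
tcp_rot: [-0.0, 0.995, 0.096, -0.0]
wrist_force: [0.6, 0.8, -0.3]
opening: 0.994
```

```bash
cat >> h.py <<'E'
def tgt(X,yaw=None):
    s=status.get_state();T=Rq(s['tcp_rot']);d=T.inv().apply(np.array(X)-s['position'])
    tx=T.apply([1,0,0]);y0=np.degrees(np.arctan2(tx[1],tx[0]))
    print('t',s['time'].round(2) if hasattr(s['time'],'round') else s['time'],'pos',s['position'].round(4),'yaw',y0.round(2),'z',T.apply([0,0,1]).round(3),'F',s['wrist_force'].round(1),'op',round(s['opening']*85.4,1),'q',s['joint_positions'].round(2))
    print('shift',d.round(4), 'wz', None if yaw is None else y0-yaw)
E
python3 -c "
from h import *
tgt([.563,.2105,.231])"
```

```text
t 1.15 pos [ 0.19   -0.5426  0.231 ] yaw 11.04 z [-0.     0.001 -1.   ] F [ 0.6  0.8 -0.3] op 84.9 q [-1.37  0.15  1.44  0.    1.55 -1.56]
shift [ 5.103e-01 -6.677e-01  4.000e-04] wz None
```

>>> drive_tool --steps '[[0.085, [0.0232, -0.0303, 0], [0, 0, 0]], [0.085, [0.0232, -0.0303, 0], [0, 0, 0]], [0.085, [0.0232, -0.0303, 0], [0, 0, 0]], [0.085, [0.0232, -0.0303, 0], [0, 0, 0]], [0.085, [0.0232, -0.0303, 0], [0, 0, 0]], [0.085, [0.0232, -0.0303, 0], [0, 0, 0]], [0.085, [0.0232, -0.0303, 0], [0, 0, 0]], [0.085, [0.0232, -0.0303, 0], [0, 0, 0]], [0.085, [0.0232, -0.0303, 0], [0, 0, 0]], [0.085, [0.0232, -0.0303, 0], [0, 0, 0]], [0.085, [0.0232, -0.0303, 0], [0, 0, 0]], [0.085, [0.0232, -0.0303, 0], [0, 0, 0]]]'

```text
time: 2.15
position: [0.3964, -0.1318, 0.2314]
tcp_rot: [0.0, 0.996, 0.093, 0.0]
wrist_force: [0.5, -1.4, -0.0]
opening: 0.994
```

```bash
python3 -c "
from h import *
tgt([.563,.2105,.231])"
```

```text
t 2.15 pos [ 0.3964 -0.1318  0.2314] yaw 10.69 z [ 0. -0. -1.] F [ 0.5 -1.4 -0. ] op 84.9 q [-0.51 -0.19  1.77  0.    1.56 -0.69]
shift [ 0.2272 -0.3055  0.0004] wz None
```

>>> drive_tool --steps '[[0.085, [0.0227, -0.0306, 0], [0, 0, 0]], [0.085, [0.0227, -0.0306, 0], [0, 0, 0]], [0.085, [0.0227, -0.0306, 0], [0, 0, 0]], [0.085, [0.0227, -0.0306, 0], [0, 0, 0]], [0.085, [0.0227, -0.0306, 0], [0, 0, 0]], [0.085, [0.0227, -0.0306, 0], [0, 0, 0]], [0.085, [0.0227, -0.0306, 0], [0, 0, 0]], [0.085, [0.0227, -0.0306, 0], [0, 0, 0]], [0.085, [0.0227, -0.0306, 0], [0, 0, 0]], [0.085, [0.0227, -0.0306, 0], [0, 0, 0]], [0.085, [0, 0, 0], [0, 0, 0]]]'

```text
time: 3.07
position: [0.5636, 0.2141, 0.2299]
tcp_rot: [-0.001, 0.995, 0.095, -0.001]
wrist_force: [0.1, 0.8, 0.4]
opening: 0.994
```

```bash
python3 -c "
from h import *
tgt([.5634,.2107,.231])
p,im=shot('wrist','w1');print(p['position'],proj(p,[.5634,.2107,.1803]))"
```

```text
t 3.0667 pos [0.5636 0.2141 0.2299] yaw 10.89 z [-0.001  0.001 -1.   ] F [0.1 0.8 0.4] op 84.9 q [0.23 0.21 1.37 0.   1.56 0.04]
shift [-0.0008  0.0033 -0.0011] wz None
[0.54933307 0.28779613 0.37168332] (np.float64(253.50731067237083), np.float64(216.22359719475918))
```

View pics/w1.png

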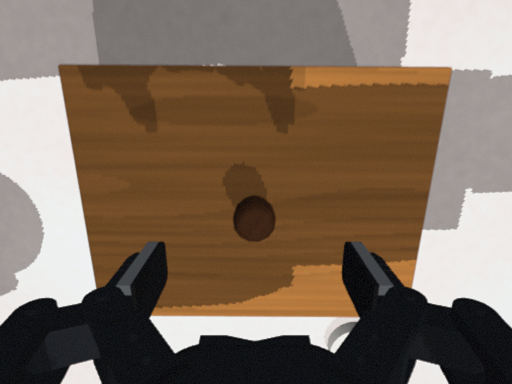

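>>> drive_tool --steps '[[0.085, [-0.0004, 0.0033, 0.015], [0, 0, 0]], [0.085, [0, 0, 0.015], [0, 0, 0]], [0.085, [0, 0, 0.015], [0, 0, 0]], [0.085, [0, 0, 0.012], [0, 0, 0]], [0.085, [0, 0, 0.008], [0, 0, 0]], [0.085, [0, 0, 0], [0, 0, 0]], [0.085, [0, 0, 0], [0, 0, 0]]]'

```text
time: 3.7
position: [0.5625, 0.2056, 0.1666]
tcp_rot: [-0.0, 0.996, 0.093, -0.0]
wrist_force: [0.8, 0.5, 0.7]
opening: 0.996
```

```bash
python3 -c "
from h import *
tgt([.5634,.2107,.164])"
```

```text
t 3.7 pos [0.5625 0.2056 0.1666] yaw 10.68 z [-0.  0. -1.] F [0.8 0.5 0.7] op 85.0 q [0.22 0.23 1.48 0.   1.44 0.04]
shift [ 0.0018 -0.0049  0.0026] wz None
```

>>> drive_tool --steps '[[0.085, [0.001, -0.0048, 0.002], [0, 0, 0]], [0.0, [0, 0, 0], [0, 0, 0]], [0.0, [0, 0, 0], [0, 0, 0]], [0.0, [0, 0, 0], [0, 0, 0]], [0.0, [0, 0, 0], [0, 0, 0]], [0.0, [0, 0, 0], [0, 0, 0]], [0.0, [0, 0, 0], [0, 0, 0]], [0.0, [0, 0, 0], [0, 0, 0]], [0.0, [0, 0, 0], [0, 0, 0]]]' --force 50

```text
time: 4.45
position: [0.5628, 0.2107, 0.1648]
tcp_rot: [-0.0, 0.996, 0.093, 0.0]
wrist_force: [-1.4, 1.3, 5.5]
opening: 0.322
```

```bash
python3 -c "
from h import *
tgt([.5634,.2107,.164])"
```

```text
t 4.45 pos [0.5628 0.2107 0.1648] yaw 10.69 z [ 0.001  0.    -1.   ] F [-1.4  1.3  5.5] op 27.5 q [0.23 0.23 1.47 0.   1.43 0.04]
shift [0.0006 0.0001 0.0008] wz None
```

>>> drive_tool --steps '[[0.0, [0, 0, -0.004], [0, 0, 0]], [0.0, [0, 0, -0.008], [0, 0, 0]], [0.0, [0, 0, -0.012], [0, 0, 0]], [0.0, [0, 0, -0.015], [0, 0, 0]], [0.0, [0, 0, -0.015], [0, 0, 0]], [0.0, [0, 0, -0.015], [0, 0, 0]], [0.0, [0, 0, -0.012], [0, 0, 0]], [0.0, [0, 0, -0.008], [0, 0, 0]], [0.0, [0, 0, 0], [0, 0, 0]], [0.0, [0, 0, 0], [0, 0, 0]]]'

```text
time: 5.28
position: [0.5627, 0.2107, 0.2534]
tcp_rot: [-0.0, 0.996, 0.093, 0.0]
wrist_force: [0.2, -0.5, -2.5]
opening: 0.319
```

```bash
python3 -c "
from h import *
tgt([.36,-.43,.25])
shot('scene','s2')"
```

```text
t 5.2833 pos [0.5627 0.2107 0.2534] yaw 10.7 z [ 0.  0. -1.] F [ 0.2 -0.5 -2.5] op 27.3 q [0.23 0.2  1.34 0.   1.61 0.04]
shift [-0.3181  0.5919  0.0032] wz None
```

View pics/s2.png

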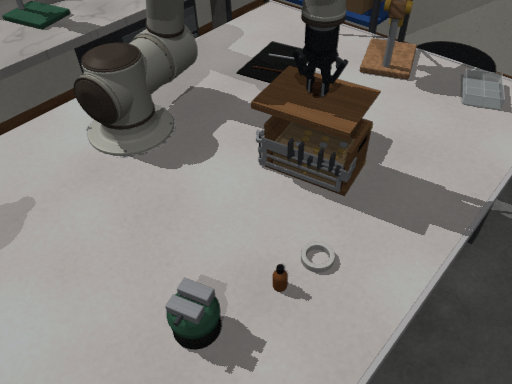

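>>> drive_tool --steps '[[0.0, [-0.0045, 0.0085, 0], [0, 0, 0]], [0.0, [-0.009, 0.0168, 0], [0, 0, 0]], [0.0, [-0.0132, 0.0247, 0], [0, 0, 0]], [0.0, [-0.0132, 0.0247, 0], [0, 0, 0]], [0.0, [-0.0132, 0.0247, 0], [0, 0, 0]], [0.0, [-0.0132, 0.0247, 0], [0, 0, 0]], [0.0, [-0.0132, 0.0247, 0], [0, 0, 0]], [0.0, [-0.0132, 0.0247, 0], [0, 0, 0]], [0.0, [-0.0132, 0.0247, 0], [0, 0, 0]], [0.0, [-0.0132, 0.0247, 0], [0, 0, 0]], [0.0, [-0.0132, 0.0247, 0], [0, 0, 0]], [0.0, [-0.0132, 0.0247, 0], [0, 0, 0]]]'

```text
time: 6.33
position: [0.4689, -0.0853, 0.2526]
tcp_rot: [-0.0, 0.996, 0.093, -0.0]
wrist_force: [0.8, 0.0, -2.7]
opening: 0.317
```

```bash
python3 -c "
from h import *
tgt([.36,-.43,.25])"
```

```text
t 6.3333 pos [ 0.4689 -0.0853  0.2526] yaw 10.7 z [-0.001  0.    -1.   ] F [ 0.8  0.  -2.7] op 27.0 q [-0.34 -0.06  1.62 -0.    1.59 -0.53]
shift [-0.171   0.3185  0.0026] wz None
```

>>> drive_tool --steps '[[0.0, [-0.0132, 0.0247, 0], [0, 0, 0]], [0.0, [-0.0132, 0.0247, 0], [0, 0, 0]], [0.0, [-0.0132, 0.0247, 0], [0, 0, 0]], [0.0, [-0.0132, 0.0247, 0], [0, 0, 0]], [0.0, [-0.0132, 0.0247, 0], [0, 0, 0]], [0.0, [-0.0132, 0.0247, 0], [0, 0, 0]], [0.0, [-0.0132, 0.0247, 0], [0, 0, 0]], [0.0, [-0.0132, 0.0247, 0], [0, 0, 0]], [0.0, [-0.0132, 0.0247, 0], [0, 0, 0]], [0.0, [-0.0132, 0.0247, 0], [0, 0, 0]], [0.0, [-0.0132, 0.0247, 0], [0, 0, 0]], [0.0, [-0.0132, 0.0247, 0], [0, 0, 0]]]'

```text
time: 7.33
position: [0.3682, -0.4057, 0.2525]
tcp_rot: [-0.001, 0.996, 0.093, -0.0]
wrist_force: [-0.2, -0.8, -1.9]
opening: 0.321
```

>>> drive_tool --steps '[[0.0, [-0.0088, 0.015, 0.004], [0, 0, 0]], [0.0, [-0.005, 0.008, 0.012], [0, 0, 0]], [0.0, [0, 0, 0.02], [0, 0, 0]], [0.0, [0, 0, 0.02], [0, 0, 0]], [0.0, [0, 0, 0.02], [0, 0, 0]], [0.0, [0, 0, 0.02], [0, 0, 0]], [0.0, [0, 0, 0.014], [0, 0, 0]], [0.0, [0, 0, 0.008], [0, 0, 0]], [0.0, [0, 0, 0], [0, 0, 0]], [0.0, [0, 0, 0], [0, 0, 0]]]'

```text
time: 8.17
position: [0.3602, -0.4294, 0.1352]
tcp_rot: [-0.0, 0.996, 0.093, -0.0]
wrist_force: [-0.2, 0.7, -1.7]
opening: 0.318
```

```bash
python3 -c "
from h import *
tgt([.36,-.43,.0268])
shot('scene','s3')"
```

```text
t 8.1667 pos [ 0.3602 -0.4294  0.1352] yaw 10.71 z [-0.     0.001 -1.   ] F [-0.2  0.7 -1.7] op 27.2 q [-1.01  0.17  1.61  0.    1.36 -1.2 ]
shift [-0.0003  0.0007  0.1084] wz None
```

View pics/s3.png

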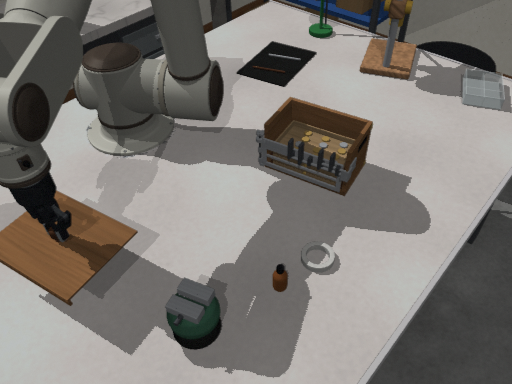

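>>> drive_tool --steps '[[0.0, [0, 0, 0.01], [0, 0, 0]], [0.0, [0, 0, 0.02], [0, 0, 0]], [0.0, [0, 0, 0.02], [0, 0, 0]], [0.0, [0, 0, 0.02], [0, 0, 0]], [0.0, [0, 0, 0.016], [0, 0, 0]], [0.0, [0, 0, 0.01], [0, 0, 0]], [0.0, [0, 0, 0.006], [0, 0, 0]], [0.0, [0, 0, 0], [0, 0, 0]], [0.0, [0, 0, 0.002], [0, 0, 0]], [0.0, [0, 0, 0.0015], [0, 0, 0]], [0.0, [0, 0, 0], [0, 0, 0]]]'

```text
time: 9.13
position: [0.3605, -0.4299, 0.0303]
tcp_rot: [0.0, 0.996, 0.093, 0.0]
wrist_force: [-0.2, 0.0, -2.6]
opening: 0.32
```

```bash
python3 -c "
from h import *
tgt([.36,-.43,.0268])"
```

```text
t 9.1333 pos [ 0.3605 -0.4299  0.0303] yaw 10.7 z [ 0.001 -0.001 -1.   ] F [-0.2  0.  -2.6] op 27.4 q [-1.01  0.27  1.72  0.    1.15 -1.2 ]
shift [-0.0005 -0.      0.0035] wz None
```

>>> drive_tool --steps '[[0.0, [0, 0, 0.0015], [0, 0, 0]], [0.0, [0, 0, 0.001], [0, 0, 0]], [0.0, [0, 0, 0.001], [0, 0, 0]], [0.0, [0, 0, 0], [0, 0, 0]], [0.0, [0, 0, 0], [0, 0, 0]]]'

```text
time: 9.55
position: [0.3604, -0.4298, 0.0268]
tcp_rot: [0.0, 0.996, 0.093, 0.0]
wrist_force: [-2.5, 1.7, 5.0]
opening: 0.325
```

>>> drive_tool --steps '[[0.085, [0, 0, 0], [0, 0, 0]], [0.085, [0, 0, 0], [0, 0, 0]], [0.085, [0, 0, 0], [0, 0, 0]], [0.085, [0, 0, 0], [0, 0, 0]], [0.085, [0, 0, 0], [0, 0, 0]], [0.085, [0, 0, 0], [0, 0, 0]], [0.085, [0, 0, -0.01], [0, 0, 0]], [0.085, [0, 0, -0.02], [0, 0, 0]], [0.085, [0, 0, -0.03], [0, 0, 0]], [0.085, [0, 0, -0.04], [0, 0, 0]], [0.085, [0, 0, -0.04], [0, 0, 0]], [0.085, [0, 0, -0.04], [0, 0, 0]]]'

```text
time: 10.55
position: [0.36, -0.4292, 0.209]
tcp_rot: [0.0, 0.996, 0.093, 0.0]
wrist_force: [0.1, -0.8, -0.3]
opening: 0.992
```

```bash
python3 -c "
from h import *
tgt([.57,.1,.225])
shot('scene','s4');shot('side','d4')
a=cv2.imread('pics/s4.png')[90:200,240:390];b=cv2.imread('pics/d4.png')[210:360,105:285]
cv2.imwrite('pics/z3.png',cv2.resize(a,(750,550),interpolation=cv2.INTER_CUBIC))
cv2.imwrite('pics/z4.png',cv2.resize(b,(720,600),interpolation=cv2.INTER_CUBIC))
"
```

```text
t 10.55 pos [ 0.36   -0.4292  0.209 ] yaw 10.7 z [ 0. -0. -1.] F [ 0.1 -0.8 -0.3] op 84.7 q [-1.01  0.13  1.51  0.    1.51 -1.2 ]
shift [ 0.3046 -0.481  -0.016 ] wz None
```

View pics/s4.png

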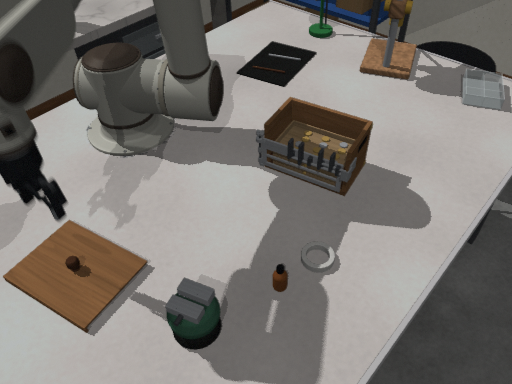

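View pics/z3.png

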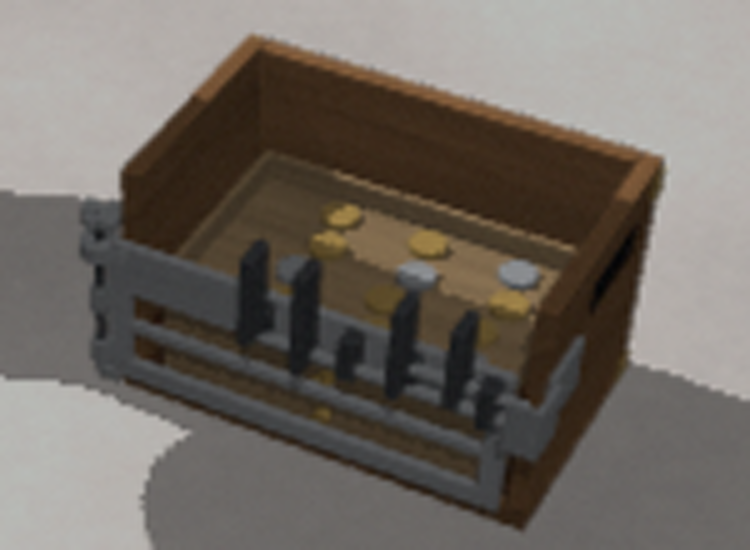

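View pics/z4.png

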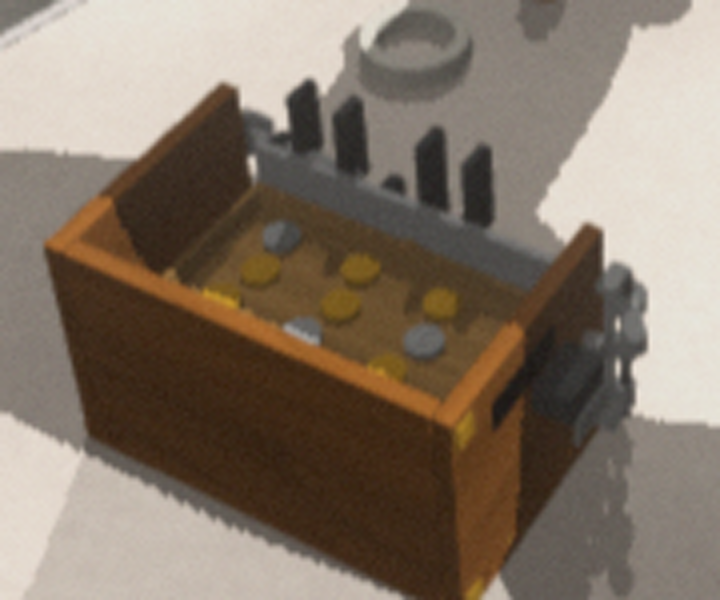

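```bash
python3 - <<'E'
from h import *
S=load('s4');D=load('d4')
a={'bf':(257,245),'bs':(309,260),'lf':(408,297),'ls':(468,314),'hb':(256,37),'fb':(663,160)}
b={'bf':(482,148),'bs':(432,132),'lf':(350,100),'ls':(304,84),'hb':(442,424),'fb':(48,247)}
P={}
for k in a:
    x,r=tri([(S,240+(a[k][0]-2)/5,90+(a[k][1]-2)/5),(D,105+(b[k][0]-1.5)/4,210+(b[k][1]-1.5)/4)]);P[k]=x;print(k,x.round(4),np.round(r,4))
for u,v in [('bf','lf'),('bs','ls'),('hb','fb'),('bf','bs'),('lf','ls')]:
    d=P[v]-P[u];print(u,v,np.linalg.norm(d[:2]),np.degrees(np.arctan2(d[1],d[0])))
tgt([.57,.1,.225])
E
```

```text
bf [0.5461 0.1303 0.1514] [0.0023 0.0023]
bs [0.5752 0.1378 0.1518] [0.0012 0.0012]
lf [0.6307 0.1467 0.1509] [0.0011 0.0011]
ls [0.6613 0.1541 0.1513] [0.0015 0.0015]
hb [0.4286 0.2828 0.1512] [0.0004 0.0004]
fb [0.6681 0.3279 0.1498] [0.001 0.001]
bf lf 0.08624162114106462 11.015616368116756
bs ls 0.08758292883682699 10.711761810240207
hb fb 0.243772815083451 10.678096993274776
bf bs 0.030105834141545502 14.493900811357639
lf ls 0.03141998759062626 13.500164185038738
t 10.65 pos [ 0.3614 -0.4313  0.214 ] yaw 10.71 z [ 0.005 -0.008 -1.   ] F [ 0.7 -0.3 -1.3] op 84.8 q [-1.01  0.12  1.5   0.    1.51 -1.2 ]
shift [ 0.3037 -0.4832 -0.0144] wz None
```

>>> drive_tool --steps '[[0.07, [0.0098, -0.0172, -0.001], [0, 0, 0]], [0.07, [0.0179, -0.0312, 0], [0, 0, 0]], [0.07, [0.0179, -0.0312, 0], [0, 0, 0]], [0.07, [0.0179, -0.0312, 0], [0, 0, 0]], [0.07, [0.0179, -0.0312, 0], [0, 0, 0]], [0.07, [0.0179, -0.0312, 0], [0, 0, 0]], [0.07, [0.0179, -0.0312, 0], [0, 0, 0]], [0.07, [0.0179, -0.0312, 0], [0, 0, 0]], [0.07, [0.0179, -0.0312, 0], [0, 0, 0]], [0.07, [0.0179, -0.0312, 0], [0, 0, 0]], [0.07, [0.0179, -0.0312, 0], [0, 0, 0]], [0.07, [0.0179, -0.0312, 0], [0, 0, 0]]]'

```text
time: 11.65
position: [0.4966, -0.0353, 0.2082]
tcp_rot: [0.0, 0.996, 0.093, 0.0]
wrist_force: [0.5, 0.3, -0.0]
opening: 0.816
```

>>> drive_tool --steps '[[0.07, [0.0179, -0.0312, 0], [0, 0, 0]], [0.07, [0.0179, -0.0312, 0], [0, 0, 0]], [0.07, [0.0179, -0.0312, 0], [0, 0, 0]], [0.07, [0.0179, -0.0312, 0], [0, 0, 0]], [0.07, [0.012, -0.0205, 0], [0, 0, 0]], [0.07, [0.0055, -0.01, 0], [0, 0, 0]], [0.07, [0, 0, 0], [0, 0, 0]], [0.07, [0, 0, 0], [0, 0, 0]], [0.07, [0, 0, 0], [0, 0, 0]]]'

```text
time: 12.4
position: [0.555, 0.1309, 0.2076]
tcp_rot: [0.0, 0.996, 0.093, 0.0]
wrist_force: [-0.5, -0.6, 0.1]
opening: 0.818
```

```bash
python3 -c "
from h import *
tgt([.555,.1325,.21])
p,_=shot('wrist','w5');print(proj(p,[.555,.1325,.147]),proj(p,[.5445+.0,.1305,.147]))
"
```

```text
t 12.4 pos [0.555  0.1309 0.2076] yaw 10.66 z [ 0. -0. -1.] F [-0.5 -0.6  0.1] op 69.8 q [ 0.1   0.15  1.49 -0.    1.51 -0.09]
shift [ 0.0003 -0.0016 -0.0024] wz None
(np.float64(255.0110181134331), np.float64(203.9250284807857)) (np.float64(239.98211836243695), np.float64(203.95324228860926))
```

View pics/w5.png

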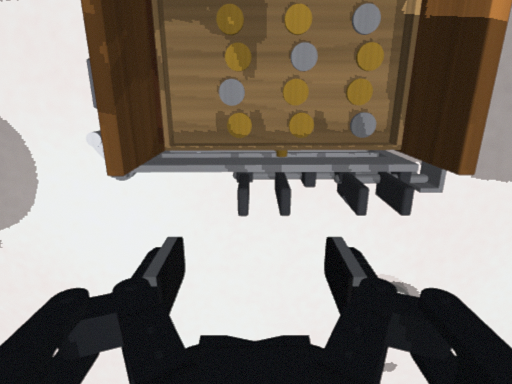

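```bash
python3 -c "
from h import *
b=cv2.imread('pics/w5.png')[150:230,220:430]
cv2.imwrite('pics/z5.png',cv2.resize(b,(788,300),interpolation=cv2.INTER_CUBIC))
p=load('w5');print(p['position'],Rq(p['orientation']).apply([0,0,-1]))
"
```

```text
[0.5408281  0.20492438 0.34928852] [ 0.05424624 -0.28887113 -0.95582991]
```

View pics/z5.png

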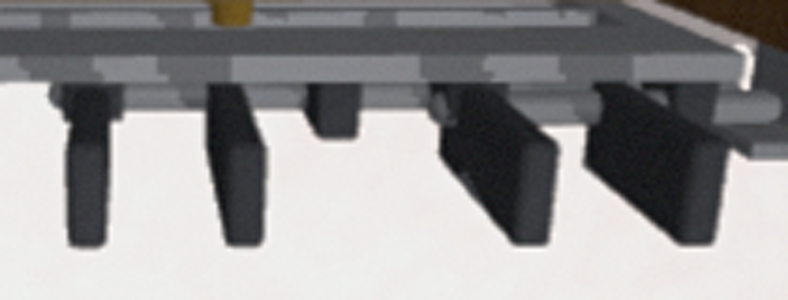

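```bash
python3 -c "
from h import *
p=load('w5');k=788/210
u0=np.array([np.cos(np.radians(10.7)),np.sin(np.radians(10.7))])
for z in (.147,.150):
  Q=[plane(p,220+x/k-.4,150+y/k-.4,z)[:2] for x,y in [(86,192),(246,194),(535,193),(701,193)]]
  print(np.round(Q,4))
  print('bolt est',Q[0]+.010*u0,Q[1]-.022*u0,'latch',Q[2]+.010*u0,Q[3]-.022*u0)
"
```

```text
[[0.5459 0.1332]
 [0.5756 0.1384]
 [0.6293 0.1487]
 [0.6601 0.1545]]
bolt est [0.55568156 0.13505505] [0.55402715 0.1343186 ] latch [0.6390902  0.15056607] [0.63846783 0.15043168]
[[0.5458 0.1343]
 [0.5751 0.1394]
 [0.628  0.1495]
 [0.6583 0.1553]]
bolt est [0.555607   0.13611876] [0.55351081 0.13530513] latch [0.63777867 0.15139976] [0.63669921 0.15117924]
```

>>> drive_tool --steps '[[0.07, [0.0005, -0.003, 0.01], [0, 0, 0]], [0.07, [0, 0, 0.02], [0, 0, 0]], [0.07, [0, 0, 0.02], [0, 0, 0]], [0.07, [0, 0, 0.018], [0, 0, 0]], [0.07, [0, 0, 0.014], [0, 0, 0]], [0.07, [0, 0, 0.009], [0, 0, 0]], [0.07, [0, 0, 0.003], [0, 0, 0]], [0.07, [0, 0, 0], [0, 0, 0]], [0.07, [0, 0, 0], [0, 0, 0]]]'

```text
time: 13.2
position: [0.5554, 0.1348, 0.1139]
tcp_rot: [-0.0, 0.996, 0.093, 0.0]
wrist_force: [-0.5, -1.2, -0.5]
opening: 0.815
```

```bash
python3 -c "
from h import *
tgt([.555,.134,.113])
p,_=shot('wrist','w6')
"
```

```text
t 13.2 pos [0.5554 0.1348 0.1139] yaw 10.68 z [ 0.001  0.    -1.   ] F [-0.5 -1.2 -0.5] op 69.6 q [ 0.1   0.21  1.61  0.    1.32 -0.08]
shift [-0.0006  0.0008  0.0009] wz None
```

View pics/w6.png

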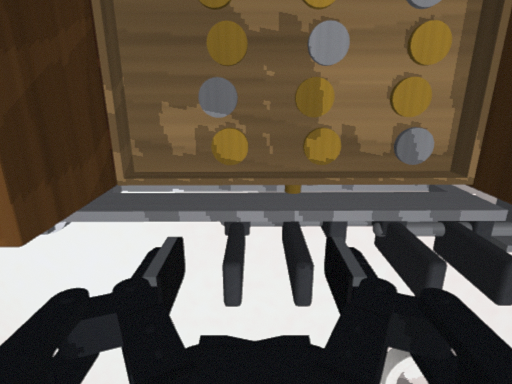

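>>> drive_tool --steps '[[0.02, [0, 0, 0], [0, 0, 0]], [0.02, [0, 0, 0], [0, 0, 0]], [0.02, [0, 0, 0], [0, 0, 0]], [0.02, [0, 0, 0], [0, 0, 0]], [0.02, [0, 0, 0], [0, 0, 0]], [0.02, [0, 0, 0], [0, 0, 0]], [0.02, [0, 0, 0], [0, 0, 0]], [0.02, [0, 0, 0], [0, 0, 0]], [0.02, [0, 0, 0], [0, 0, 0]]]' --force 40

```text
time: 14.0
position: [0.5557, 0.1351, 0.1144]
tcp_rot: [-0.0, 0.996, 0.093, 0.001]
wrist_force: [-1.1, -0.2, 9.1]
opening: 0.319
```

```bash
python3 -c "
from h import *
tgt([.555,.134,.113])
p,_=shot('wrist','w7')
"
```

```text
t 14.0 pos [0.5557 0.1351 0.1144] yaw 10.71 z [ 0.002  0.    -1.   ] F [-1.1 -0.2  9.1] op 27.2 q [ 0.1   0.21  1.61  0.    1.32 -0.08]
shift [-0.0008  0.0009  0.0014] wz None
```

View pics/w7.png

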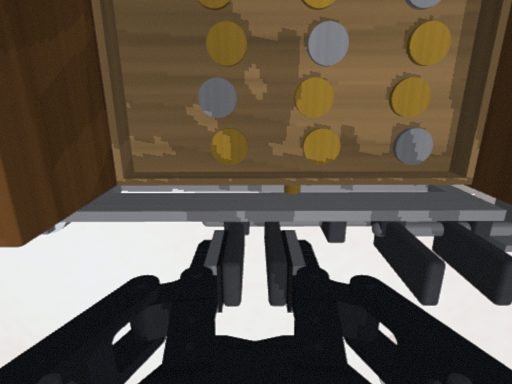

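>>> drive_tool --steps '[[0.0, [0, 0, 0], [0, 0, 0]], [0.0, [0, 0, 0], [0, 0, 0]], [0.0, [0, 0, 0], [0, 0, 0]], [0.0, [0, 0, 0], [0, 0, 0]]]' --force 70

```text
time: 14.38
position: [0.5555, 0.1351, 0.1145]
tcp_rot: [-0.0, 0.996, 0.093, 0.001]
wrist_force: [-4.0, -1.1, 11.7]
opening: 0.312
```

>>> drive_tool --steps '[[0.07, [0, 0, 0], [0, 0, 0]], [0.07, [0, 0, 0], [0, 0, 0]], [0.07, [0, 0, 0], [0, 0, 0]], [0.07, [0, 0, 0], [0, 0, 0]], [0.07, [0, 0, 0], [0, 0, 0]], [0.07, [0, 0, -0.015], [0, 0, 0]], [0.07, [0, 0, -0.025], [0, 0, 0]], [0.07, [0, 0, -0.025], [0, 0, 0]], [0.07, [0.01, 0, -0.01], [0, 0, 0]], [0.07, [0.025, 0, 0], [0, 0, 0]], [0.07, [0.025, 0, 0], [0, 0, 0]], [0.07, [0.018, 0, 0], [0, 0, 0]]]' --force 60

```text
time: 15.38
position: [0.6333, 0.1497, 0.1884]
tcp_rot: [-0.0, 0.996, 0.093, 0.0]
wrist_force: [-0.3, -0.8, -0.2]
opening: 0.821
```

>>> drive_tool --steps '[[0.07, [0.008, 0, 0], [0, 0, 0]], [0.07, [0, 0, 0], [0, 0, 0]], [0.07, [0, 0, 0], [0, 0, 0]]]'

```text
time: 15.63
position: [0.6391, 0.1509, 0.1878]
tcp_rot: [-0.0, 0.996, 0.093, -0.001]
wrist_force: [0.3, -0.1, 0.0]
opening: 0.818
```

```bash
python3 -c "
from h import *
tgt([.6395,.150,.1135])
p,_=shot('wrist','w8')
"
```

```text
t 15.6333 pos [0.6391 0.1509 0.1878] yaw 10.7 z [-0.001 -0.    -1.   ] F [ 0.3 -0.1  0. ] op 69.9 q [ 0.11  0.34  1.29  0.    1.51 -0.07]
shift [0.0003 0.001  0.0743] wz None
```

View pics/w8.png

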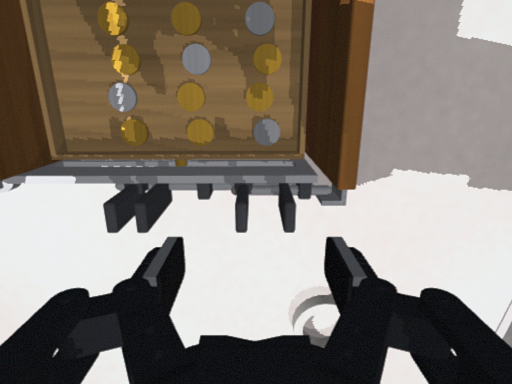

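>>> drive_tool --steps '[[0.07, [0, 0.0005, 0.01], [0, 0, 0]], [0.07, [0, 0, 0.018], [0, 0, 0]], [0.07, [0, 0, 0.018], [0, 0, 0]], [0.07, [0, 0, 0.015], [0, 0, 0]], [0.07, [0, 0, 0.009], [0, 0, 0]], [0.07, [0, 0, 0.004], [0, 0, 0]], [0.07, [0, 0, 0], [0, 0, 0]], [0.07, [0, 0, 0], [0, 0, 0]]]'

```text
time: 16.35
position: [0.6398, 0.1505, 0.115]
tcp_rot: [-0.0, 0.996, 0.093, 0.0]
wrist_force: [-0.0, -0.0, 0.8]
opening: 0.818
```

>>> drive_tool --steps '[[0.0, [0, 0, 0], [0, 0, 0]], [0.0, [0, 0, 0], [0, 0, 0]], [0.0, [0, 0, 0], [0, 0, 0]], [0.0, [0, 0, 0], [0, 0, 0]], [0.0, [0, 0, 0], [0, 0, 0]], [0.0, [0, 0, 0], [0, 0, 0]], [0.0, [0, 0, 0], [0, 0, 0]], [0.0, [0, 0, 0], [0, 0, 0]], [0.0, [0, 0, 0], [0, 0, 0]]]' --force 70

```text
time: 17.1
position: [0.6404, 0.1506, 0.1164]
tcp_rot: [-0.0, 0.996, 0.093, 0.001]
wrist_force: [-5.7, -0.4, 14.4]
opening: 0.308
```

```bash
python3 -c "
from h import *
tgt([.6395,.150,.1135])
p,_=shot('wrist','w9')
"
```

```text
t 17.1 pos [0.6404 0.1506 0.1164] yaw 10.7 z [ 0.003  0.    -1.   ] F [-5.7 -0.4 14.4] op 26.3 q [ 0.11  0.38  1.39  0.    1.37 -0.07]
shift [-0.001   0.0004  0.0029] wz None
```

View pics/w9.png

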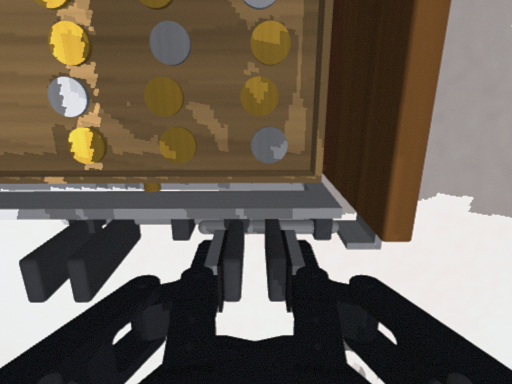

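>>> drive_tool --steps '[[0.0, [-0.0011, 0.0104, 0], [0, 0, 3]], [0.0, [-0.0011, 0.0104, 0], [0, 0, 3]], [0.0, [-0.0011, 0.0104, 0], [0, 0, 3]], [0.0, [-0.0011, 0.0104, 0], [0, 0, 3]], [0.0, [0, 0, 0], [0, 0, 0]]]'

```text
time: 17.57
position: [0.6406, 0.1073, 0.1165]
tcp_rot: [-0.0, 1.0, -0.014, 0.002]
wrist_force: [-2.2, 1.4, 10.8]
opening: 0.315
```

```bash
python3 -c "
from h import *
tgt([.6395,.150,.1135])
p,_=shot('scene','s10')
b=cv2.imread('pics/s10.png')[70:220,220:420]
cv2.imwrite('pics/z10.png',cv2.resize(b,(800,600),interpolation=cv2.INTER_CUBIC))
"
```

```text
t 17.5667 pos [0.6406 0.1073 0.1165] yaw -1.57 z [ 0.003  0.    -1.   ] F [-2.2  1.4 10.8] op 26.9 q [ 0.05  0.36  1.41 -0.    1.37  0.07]
shift [-0.0023 -0.0426  0.003 ] wz None
```

View pics/z10.png

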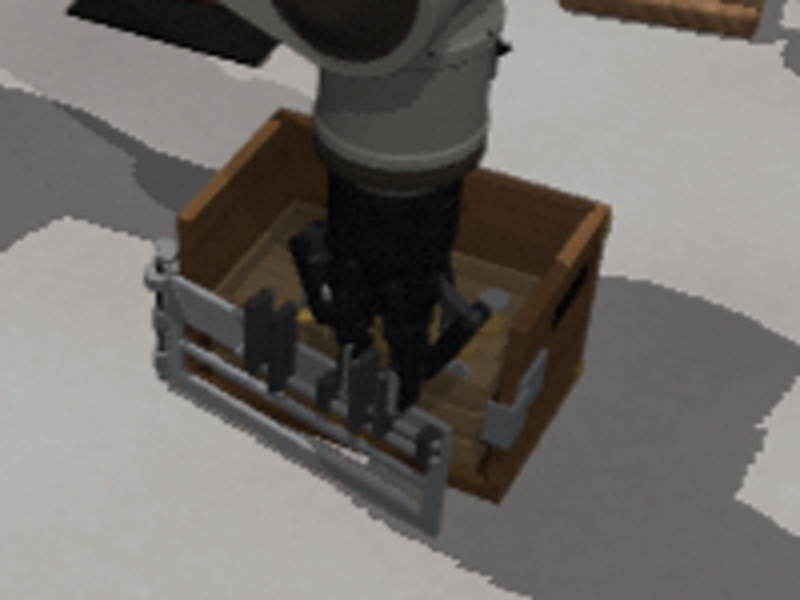

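>>> drive_tool --steps '[[0.0, [-0.0011, 0.0104, 0], [0, 0, 3]], [0.0, [-0.0011, 0.0104, 0], [0, 0, 3]], [0.0, [-0.0011, 0.0104, 0], [0, 0, 3]], [0.0, [-0.0011, 0.0104, 0], [0, 0, 3]], [0.0, [-0.0011, 0.0104, 0], [0, 0, 3]], [0.0, [-0.0011, 0.0104, 0], [0, 0, 3]], [0.0, [-0.0011, 0.0104, 0], [0, 0, 3]], [0.0, [-0.0011, 0.0104, 0], [0, 0, 3]], [0.0, [-0.0011, 0.0104, 0], [0, 0, 3]], [0.0, [-0.0011, 0.0104, 0], [0, 0, 3]], [0.0, [-0.0011, 0.0104, 0], [0, 0, 3]], [0.0, [-0.0011, 0.0104, 0], [0, 0, 3]]]'

```text
time: 18.62
position: [0.5913, -0.0051, 0.1165]
tcp_rot: [-0.0, 0.947, -0.321, 0.003]
wrist_force: [3.1, -1.0, 10.3]
opening: 0.314
```

```bash
python3 -c "
from h import *
tgt([.4415,.1292,.1135])
print(status.get_state()['ft_torque'])"
```

```text
t 18.6167 pos [ 0.5913 -0.0051  0.1165] yaw -37.46 z [ 0.005 -0.001 -1.   ] F [ 3.1 -1.  10.3] op 26.8 q [-0.14  0.24  1.56 -0.    1.33  0.52]
shift [-0.2006 -0.0155  0.0021] wz None
[-0.59677668 -0.80856109 -0.12816944]
```

Still on the arc with low forces. Another 33° to about 81°.

>>> drive_tool --steps '[[0.0, [-0.0011, 0.0104, 0], [0, 0, 3]], [0.0, [-0.0011, 0.0104, 0], [0, 0, 3]], [0.0, [-0.0011, 0.0104, 0], [0, 0, 3]], [0.0, [-0.0011, 0.0104, 0], [0, 0, 3]], [0.0, [-0.0011, 0.0104, 0], [0, 0, 3]], [0.0, [-0.0011, 0.0104, 0], [0, 0, 3]], [0.0, [-0.0011, 0.0104, 0], [0, 0, 3]], [0.0, [-0.0011, 0.0104, 0], [0, 0, 3]], [0.0, [-0.0011, 0.0104, 0], [0, 0, 3]], [0.0, [-0.0011, 0.0104, 0], [0, 0, 3]], [0.0, [-0.0011, 0.0104, 0], [0, 0, 3]]]'

```text
time: 19.53
position: [0.4946, -0.0649, 0.1165]
tcp_rot: [-0.001, 0.817, -0.577, 0.003]
wrist_force: [4.3, -2.9, 13.5]
opening: 0.314
```

>>> drive_tool --steps '[[0.0, [0, 0, 0], [0, 0, 0]], [0.0, [0, 0, 0], [0, 0, 0]], [0.0, [0, 0, 0], [0, 0, 0]], [0.0, [0, 0, 0], [0, 0, 0]], [0.0, [0, 0, 0], [0, 0, 0]], [0.0, [0, 0, 0], [0, 0, 0]]]'

```text
time: 20.03
position: [0.495, -0.0648, 0.1165]
tcp_rot: [-0.0, 0.818, -0.576, 0.003]
wrist_force: [4.3, -6.4, 11.9]
opening: 0.305
```

```bash
python3 -c "
from h import *
tgt([.4415,.1292,.1135])
shot('scene','s11');shot('wrist','w11')
b=cv2.imread('pics/s11.png')[70:220,220:420]
cv2.imwrite('pics/z11.png',cv2.resize(b,(800,600),interpolation=cv2.INTER_CUBIC))
"
```

```text
t 20.0333 pos [ 0.495  -0.0648  0.1165] yaw -70.32 z [ 0.005 -0.002 -1.   ] F [ 4.3 -6.4 11.9] op 26.0 q [-0.28  0.06  1.78 -0.    1.3   0.94]
shift [-0.2007 -0.0149  0.0022] wz None
```

View pics/s11.png

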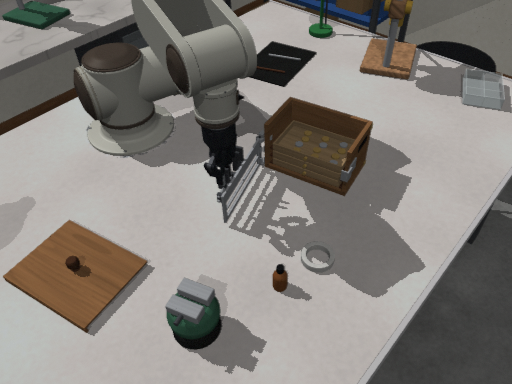

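View pics/z11.png

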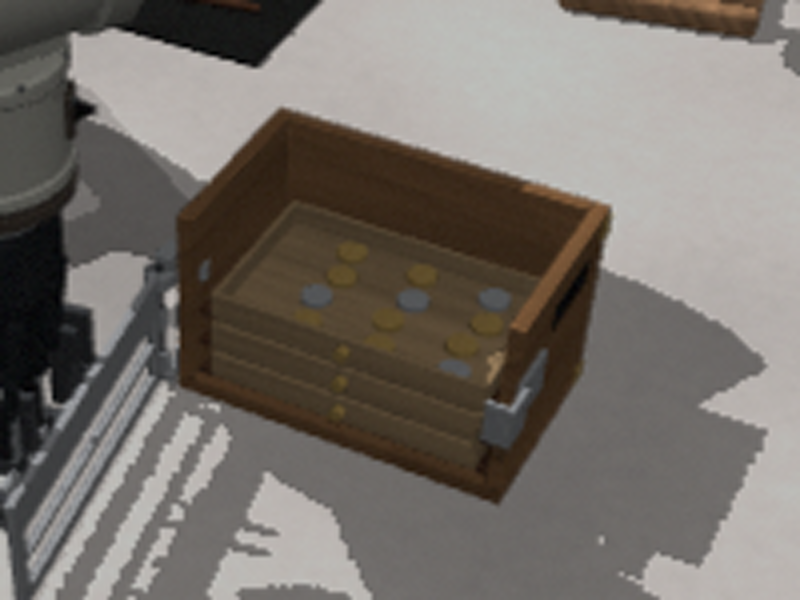

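View pics/w11.png

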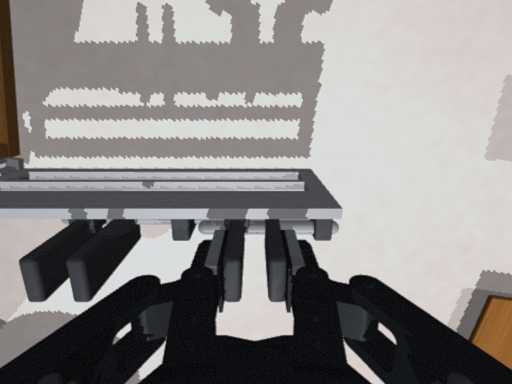

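```bash
python3 -c "
from rig import ticket
print(ticket.close_job())"
```

```text
the job is handed in; nothing more can be done
None
```

I opened the carrier and handed the job in at about 20 s, with the fingers still holding the gate wide open. No verdict was reported.

- **Lid:** I lifted it by the knob and set it flat, knob up, at about (0.36, -0.43). The wrist force showed contact before I let go. It was still lying flat and clear in the last scene picture.
- **Bolt:** I squeezed it until the fingers stopped at an opening of about 27 mm. Afterwards its plates measured about 20–21 mm centre to centre, against 20 mm expected when fully back. They were still together in the last wrist picture.
- **Latch and gate:** I squeezed the latch to about 26 mm and swung the gate on an arc about the hinge. The tool has turned 81° (about 1.41 rad) from shut. The grip is still closed at 70 N, and the wrist force is about 14 N.
- **Other things:** The vise, bottle and tape roll appear where they were at the start.

**Disagreements:**
- Two ways of finding the hinge differed by about 5 mm. I used the one based on the grip, and the side forces stayed low through the swing.
- The grip tops measured 151 mm high against the text's 147 mm.
- The finger opening reads 1.5–2 mm low when gripping. I can't read the bolt, latch or gate joints directly, so those results come from the pictures, the finger opening and the tool's pose.

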